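Set and pin the aperture wheel of a light box

TASK

Set the light box to its slot aperture: turn the wheel by its bar knob until the long slot shows in the middle of the window in the fixed cover. Then take the taper pin out of its parking block, push it upright through the index hole in the cover and on through the wheel until its collar rests on the cover, and let go. Leave the other things on the bench where they are.

Things in the scene. Friction and masses are not known exactly. Their poses are not given: they have to be found in the camera images.
- light_box: Flat grey light box, 196 x 180 x 24 mm, fixed. Origin: bench level, under the wheel's vertical axis; x points from the axis to the window, z up. On it lies a dark steel wheel, 84 mm radius, top 34 mm above the bench. A fixed aluminium cover plate (64 x 80 x 6 mm, top 42 mm above the bench) overhangs part of the wheel, with a 31 mm square window and a round index hole beside it.
- wheel (a joint): Turning angle of the wheel, positive anticlockwise seen from above; at 0 or any whole number of full turns the long slot is centred in the window. It turns either way, stiffly (0.05 N m), has no stop within reach and stays where it is left.
- knob (a point): Grip point of the wheel's black bar knob, on the wheel's axis, 80 mm above the bench. The bar is 52 mm long, 14 mm wide and runs from 62 to 94 mm above the bench, on a 20 mm stem. Its long direction is this point's x axis, which also points at the long slot.
- slot (a point): Centre of the long slot (28 x 9 mm, long side radial) in the wheel's top face, 60 mm from the axis; turns with the wheel. The wheel's five openings stand 72 degrees apart; after the slot come, anticlockwise from above: a large round hole, three small holes, a square, a small round hole. An 11.5 mm index hole lies midway between each two, 66 mm from the axis.
- window (a point): Centre of the square window in the cover, at the cover's top face (42 mm above the bench), 60 mm from the wheel's axis along the light box's x.
- index_hole (a point): Centre of the cover's index hole (11.5 mm) at the cover's top face, 42 mm above the bench, 66 mm from the wheel's axis, 36 degrees anticlockwise from the window. Below it come 2 mm of air, the wheel (8 mm thick) and a wide bore in the light box. The pin's taper pulls the wheel into line if the wheel's index hole is within about 3 mm.
- pin_grip (a point): Middle of the taper pin's black grip, an upright cylinder 18 mm wide, 40 mm high. The pin (80 g) stands loose in the parking block. Below the grip: a collar 22 mm wide, 4 mm thick, a shank 10 mm wide, 18 mm long, then a 22 mm long taper to a 4 mm tip. This point lies 24 mm above the collar's underside and 64 mm above the tip.
- pin_collar (a point): Point on the taper pin's axis at the underside of its collar, 40 mm above the tip; z along the pin, up. It meets index_hole when the pin is fully home, and park_hole when parked.
- park_hole (a point): Mouth of the 12.5 mm hole in the top of the aluminium parking block (44 x 44 x 42 mm on a 74 mm long foot, fixed to the bench), 42 mm above the bench.
- tape: Roll of black tape, 58 mm, 19 mm high, lying loose: leave it alone. Origin at its underside.
- flux: Flux bottle with a pointed cap, 36 mm wide, 100 mm high, standing loose: leave it alone. Origin at its underside.
- solder: Reel of solder, 57 mm, 37 mm high, standing loose: leave it alone. Origin at its underside.
Not all that is in view belongs to the job. What is shaped like the part that bears pin_grip but pink is not meant.

How it is judged:
On the way, in this order (a step that is already met when the one before it is completed fails the run):
1. the long slot has been turned into the window (slot centre within 5 mm of the window's centre) while the pin is still parked (horizontal distance between slot and window below 0.005 m and distance of pin_grip from where it was at the start of the episode below 0.02 m), for 0.2 s.
2. the pin stands in the index hole with its collar down on the cover (distance between pin_collar and index_hole below 0.004 m), for 0.2 s.
At the end, for the whole second after the job is handed in: The long slot's centre lies within 3 mm of the window's centre, the pin stands upright (within 0.1 rad) in the index hole with its collar down on the cover (collar centre within 4 mm of the hole's mouth), and the wheel is at rest (horizontal distance between slot and window below 0.003 m and distance between pin_collar and index_hole below 0.004 m and angle between pin_collar's own z axis and vertical below 0.1 rad and velocity of joint wheel between -0.05 and 0.05 rad/s); the robot touches nothing.
It fails at once if tape, flux bottle or solder reel moved by more than 20 mm (distance of any of tape, flux, solder from where it was at the start of the episode above 0.02 m).
It fails at once if flux bottle knocked over (angle between flux's own z axis and vertical above 0.6 rad).
It also fails if it takes over 67 s, if anything falls off the work surface, if the arm or the gripper's body presses on something with over 40 N, if the wrist force passes 120 N, or if a joint passes its speed limit or range.

ROBOT

A 6-joint arm with a two-finger parallel gripper is mounted at the origin on a cart in front of the work surface, level with it; the furniture and walls round the work are solid. World frame = base frame: x ahead of the robot, y to its left, z up, the work surface at z = 0. Lengths are in m, angles in rad, forces in N, time in s.
With the tool pointing down it reaches from about 0.375 to 0.925 m from the base axis. Payload 5.7 kg.
Tool frame: the origin (TCP) lies midway between the tips of the shut fingers; the grasp point (between the pads) lies ctrl.pinch_z behind it (ctrl.pinch_z is the distance from the TCP to the grasp point, in m); z points along the fingers, y is the line along which they close (so a half turn about z gives the same grasp; the last joint's range is limited). The gripper opens to 85 mm and grips with 20 to 120 N. Pads are 22 mm wide; open, the fingers measure 114 mm over their backs; the gripper's body (76 mm by 85 mm) begins 54 mm behind the grasp point. The pads swing forward as they close: fully open they stand 13 mm farther back than shut.
Start: joints at [-1.303, 0.359, 1.51, -0, 1.272, -0.115], TCP at [0.224, -0.557, 0.231] pointing down, gripper open.
Joint ranges: [-2.97, 2.97], [-1.01, 2.36], [0.21, 2.38], [-0.96, 4.11], [0.2, 2.71], [-2.98, 2.98]. Speed limits (rad/s): [2.39, 2.39, 3.14, 3.14, 3.14, 3.14].

INTERFACE

Orientations are given as a rotation vector (axis times angle).
In Python, from workcell import ctrl gives the robot as it stands. The module is installed in compiled form; this text tells all that it offers.
- The arm moves only by the tool arm_command, never from a script. Its arguments are lists of equal length, an entry for each row: "jaw": the gripper's target within -1 to 1 (shut at 1, half-way at 0, fully open at -1); "offset": the shift along the tool's x, y, z in m, a list of three; "yaw": the turn about the tool's z in rad. A call has 1 to 5 rows; each row shifts and turns the commanded pose from where the row before left it, along the tool's axes as they then stand; what a row does not reach is not made up. A row lasts 1/8 s, in which the tool goes at most 62.5 mm and 10.7 degrees, less where a joint would pass 70% of its speed; a pose out of reach is approached as far as the arm can. A call is refused whole if a number of a shift passes 0.0625 or a number of a turn 0.188, either way. A call with a gripper value outside its range is refused whole. The fingers move at their own pace and stop on an object; "newtons" is the grip in N (left out, the last holds). Time passes only in rows, so rows that do not move let the fingers close. It gives the time, the measured TCP pose, the force, the opening and the grip force at its end, in the units of the state.
- ctrl.get_obs(): the state, without advancing time (a new reading comes with each control period).
- ctrl.camera(name): name is "scene" or "top" or "wrist"; returns the picture (420x560x3 uint8, red, green, blue); there is no depth.
- ctrl.camera_model(name): a dict with "fx", "fy", "cx", "cy" (pixels), "extrinsics" (4x4, takes a point from world to camera coordinates); the wrist camera has in their place "tool_from_camera" (4x4, takes a point from camera to tool coordinates, whose origin is the TCP and whose axes are the flange's). Camera axes: x right, y up, looking along -z (the intrinsics and any distortion apply to the point x, -y, -z); pixel columns grow to the right and rows downward; lengths in m; the calibration is good to about 2 mm. A picture is of the moment at which its call begins: read the wrist's pose just before it. camera_model takes no time and is no camera call.
- ctrl.sign_off(): hands the job in; it is judged then, once.
The state is a dict: "t": time; "joint_pos": joint angles; "dq": joint speeds; "effort": joint torques, N m; "position": TCP position; "ee_rot": TCP orientation; "wrist_force": force on the tool from outside, world axes, zero at the start; "moment": the same for the moment, N m; "grip_width": opening from 0.0 (shut) to 1.0 (fully open); "grip_force": force on a finger pad.
Only numpy, scipy, OpenCV 4.12 (cv2) and the standard library are available. Lean on these libraries where they do the work, as an engineer would, in place of code of your own. Each camera call takes 0.05 s, during which the arm holds its last target. There are 200 camera calls.

## Working session

There is one attempt and no reset: what is moved stays moved. The work goes in short steps, Python scripts to look and compute and a tool call to move; the robot and the scene stay as the last step left them, time stands still between calls to the robot, and variables do not carry over. Pictures are saved under pics/ and viewed, at most 10 in all, crops included, and the job is handed in when it is done.

Besides the shell and the picture viewer there is one more tool, called by a JSON object that holds its "name" and its "arguments". arm_command: Moves the arm, as the interface text tells. Its arguments: {"type":"object","properties":{"jaw":{"type":"array","items":{"type":"number"}},"offset":{"type":"array","items":{"type":"array","items":{"type":"number"}}},"yaw":{"type":"array","items":{"type":"number"}},"newtons":{"type":"number"}},"required":["jaw","offset","yaw"]}

```bash
mkdir -p pics
cat > h.py <<'E'
import numpy as np, cv2
from scipy.spatial.transform import Rotation as R
from workcell import ctrl
def model(n):
    m=ctrl.camera_model(n)
    if n=="wrist":
        o=ctrl.get_obs(); T=np.eye(4); T[:3,:3]=R.from_rotvec(o["ee_rot"]).as_matrix(); T[:3,3]=o["position"]
        return m, T@np.array(m["tool_from_camera"])
    return m, np.linalg.inv(np.array(m["extrinsics"]))
def ray(mT,u,v,z):
    m,T=mT
    d=T[:3,:3]@np.array([(u-m["cx"])/m["fx"],-(v-m["cy"])/m["fy"],-1]); 
    return T[:3,3]+d*(z-T[2,3])/d[2]
def proj(mT,p):
    m,T=mT; c=T[:3,:3].T@(np.array(p)-T[:3,3])
    return m["cx"]+m["fx"]*c[0]/-c[2], m["cy"]-m["fy"]*c[1]/-c[2]
def snap(n,f):
    mT=model(n); im=ctrl.camera(n); cv2.imwrite("pics/"+f,im[:,:,::-1]); return mT,im
E
python3 - <<'E'
from h import *
print(ctrl.get_obs(), ctrl.pinch_z)
for n in("top","scene"):
    mT,im=snap(n,n+".png"); print(n,{k:v for k,v in mT[0].items() if k!="extrinsics"},mT[1].round(3).tolist())
print(ctrl.camera_model("wrist"))
E
```

```text
{'t': 0.0, 'joint_pos': array([-1.30309687e+00,  3.59508652e-01,  1.51143472e+00, -1.25144154e-06,
        1.27252225e+00, -1.15123026e-01]), 'dq': array([-0.00139765,  0.00100017, -0.00249231,  0.00040446, -0.00102338,
       -0.00226295]), 'effort': array([-2.84829926e-03, -5.27623343e+01, -2.78623044e+01,  4.19324726e-05,
        1.31567006e-02,  4.17928152e-05]), 'position': array([ 0.22392035, -0.555908  ,  0.23045056]), 'ee_rot': array([-3.08238347e+00, -5.97316194e-01,  2.25963689e-04]), 'wrist_force': array([ 0.19238674,  0.50462486, -0.20652835]), 'moment': array([-0.02392798, -0.0089199 , -0.02367098]), 'grip_force': 0.0, 'grip_width': 0.9981978347874514} 0.0187
top {'fx': 382.78423443524076, 'fy': 382.78423443524076, 'cx': 276.4752189567458, 'cy': 216.56267736861642} [[-0.005, 0.988, -0.157, 0.337], [-1.0, -0.001, 0.024, -0.238], [0.023, 0.157, 0.987, 0.911], [0.0, 0.0, 0.0, 1.0]]
scene {'fx': 452.9011145994711, 'fy': 452.9011145994711, 'cx': 290.79222858467284, 'cy': 215.2924430786401} [[0.592, 0.518, -0.617, -0.058], [-0.805, 0.403, -0.435, -0.631], [0.023, 0.755, 0.656, 0.626], [0.0, 0.0, 0.0, 1.0]]
{'fx': 308.283592367525, 'fy': 308.283592367525, 'cx': 280.84723618244055, 'cy': 212.75304910569972, 'tool_from_camera': array([[-7.34855237e-06,  9.65150879e-01,  2.61694058e-01,
         6.67391461e-02],
       [ 9.99999929e-01, -9.16383431e-05,  3.66051030e-04,
        -2.73652172e-04],
       [ 3.77275683e-04,  2.61694042e-01, -9.65150810e-01,
        -1.43572189e-01],
       [ 0.00000000e+00,  0.00000000e+00,  0.00000000e+00,
         1.00000000e+00]])}
```

View pics/top.png

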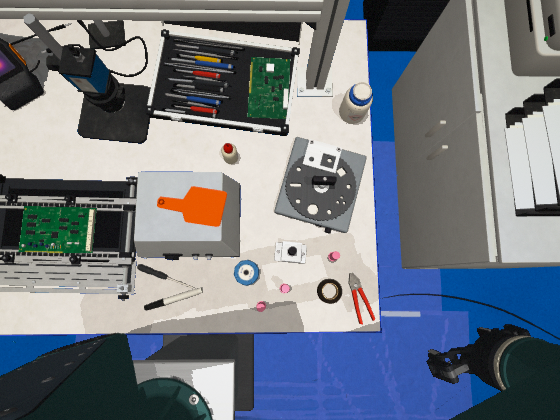

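View pics/scene.png

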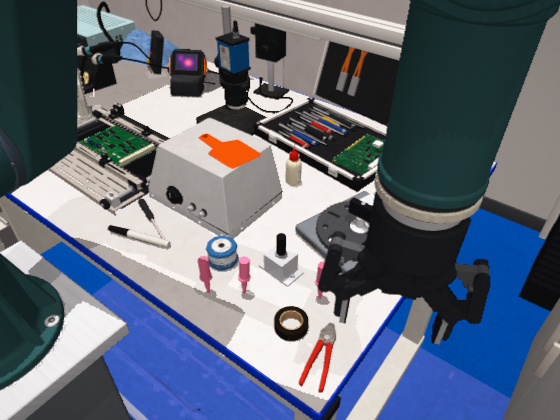

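The top view shows the wheel with its knob at about (323,182), the cover at (322,156) on the far side, the black pin in its block at (291,251), and the pink decoys, tape (329,291), solder (246,272) and flux (229,151). I'll zoom in on the wheel.

Run:
```python
from h import *
im=cv2.imread("pics/top.png"); c=im[125:275,225:375]; cv2.imwrite("pics/c.png",cv2.resize(c,(600,600),interpolation=cv2.INTER_CUBIC))
mT=model("top")
for n,u,v,z in [("knob",323,181,.094),("pin",291.5,250,.1),("cover",322,155.5,.042),("flux",229,150,.1),("tape",329,291,.019),("solder",246,272,.037),("p1",334,257,.06)]: print(n,ray(mT,u,v,z).round(3))
```

```text
knob [ 0.546 -0.36   0.094]
pin [ 0.394 -0.288  0.1  ]
cover [ 0.621 -0.367  0.042]
flux [ 0.614 -0.153  0.1  ]
tape [ 0.306 -0.379  0.019]
solder [ 0.349 -0.189  0.037]
p1 [ 0.381 -0.385  0.06 ]
```

View pics/c.png

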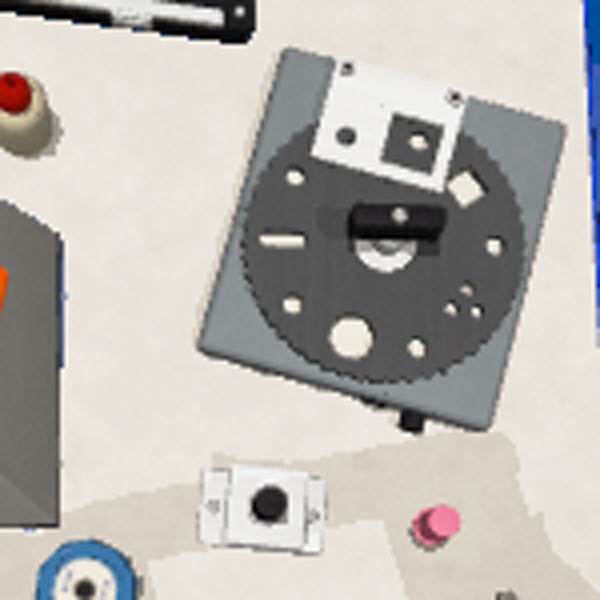

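Run:
```python
from h import *
from scipy.optimize import least_squares
mT=model("top")
P=lambda a,z:ray(mT,225+a[0]/4,125+a[1]/4,z)[:2]
W=[((282,240),60,0),((295,177),66,-36),((291,304),66,36),((351,338),60,72),((417,347),66,108),((495,245),66,180),((466,189),60,216)]
pts=[P(a,.034) for a,_,_ in W]
def f(x): return np.concatenate([x[:2]+r/1e3*np.array([np.cos(x[2]+np.radians(d)),np.sin(x[2]+np.radians(d))])-p for (a,r,d),p in zip(W,pts)])
s=least_squares(f,[.54,-.36,1.5]); x=s.x; print("axis,slot ang",x.round(4),(s.fun*1e3).round(1))
w=P((412,142),.042);i=P((345,135),.042)
cs=[P(a,.024) for a in((283,47),(567,122),(490,430),(200,350))]
print("win",w,"idx",i,[np.linalg.norm(q-x[:2]) for q in (w,i)])
aw=np.arctan2(*(w-x[:2])[::-1]);ai=np.arctan2(*(i-x[:2])[::-1]);e=cs[0]-cs[3];e2=cs[1]-cs[2]
print("angles win",aw,ai-np.radians(36),"edges",np.arctan2(e[1],e[0]),np.arctan2(e2[1],e2[0]))
print("knob",P((398,221),.094),"pin",P((268,503),.106-.02+.0))
print("knob ends",P((352,222),.094),P((446,222),.094))
```

```text
axis,slot ang [ 0.5498 -0.3635  1.539 ] [ 0.3  0.1  0.5  0.5 -0.4 -0.5  0.5  0.  -1.1 -0.3 -0.8 -0.   1.   0.2]
win [ 0.60886329 -0.38064017] idx [ 0.61305741 -0.34108555] [np.float64(0.06150693640249407), np.float64(0.0671256845902194)]
angles win -0.2821927746185494 -0.2876595394358209 edges -0.26800756182651225 -0.2768103745928233
knob [ 0.54753153 -0.36316947] pin [ 0.39346227 -0.29032567]
knob ends [ 0.54694294 -0.3377906 ] [ 0.54699032 -0.3896618 ]
```

```bash
cat >> h.py <<'E'
def psi(): 
    x=R.from_rotvec(ctrl.get_obs()["ee_rot"]).as_matrix()[:,0]; return np.arctan2(x[1],x[0])
def plan(goal,pg,n):
    """rows from measured pose to goal TCP, tool heading pg; tool assumed straight down"""
    p=np.array(ctrl.get_obs()["position"]); a=psi(); d=(np.array(goal)-p)/n; da=(pg-a)/n
    for k in range(n):
        c,s=np.cos(a),np.sin(a); print([round(c*d[0]+s*d[1],4),round(s*d[0]-c*d[1],4),round(-d[2],4)],round(-da,4)); a+=da
E
python3 -c "
from h import *
print(psi()); plan([.548,-.3635,.2],1.539,8)"
```

```text
0.3827885984089198
[np.float64(0.0466), np.float64(-0.0072), np.float64(0.0038)] -0.1445
[np.float64(0.0471), np.float64(-0.0004), np.float64(0.0038)] -0.1445
[np.float64(0.0467), np.float64(0.0064), np.float64(0.0038)] -0.1445
[np.float64(0.0453), np.float64(0.013), np.float64(0.0038)] -0.1445
[np.float64(0.0429), np.float64(0.0194), np.float64(0.0038)] -0.1445
[np.float64(0.0397), np.float64(0.0254), np.float64(0.0038)] -0.1445
[np.float64(0.0356), np.float64(0.0309), np.float64(0.0038)] -0.1445
[np.float64(0.0308), np.float64(0.0357), np.float64(0.0038)] -0.1445
```

{"name": "arm_command", "arguments": {"jaw": [-1,-1,-1,-1], "offset": [[0.0466,-0.0072,0.004],[0.0471,-0.0004,0.004],[0.0467,0.0064,0.004],[0.0453,0.013,0.004]], "yaw": [-0.1445,-0.1445,-0.1445,-0.1445], "newtons": 50}}

```text
t: 0.6
position: [0.3872, -0.4592, 0.2148]
ee_rot: [-2.782, -1.458, 0.0]
wrist_force: [-0.1, -0.3, -0.5]
grip_width: 1.002
grip_force: 0.0
```

{"name": "arm_command", "arguments": {"jaw": [-1,-1,-1,-1,-1], "offset": [[0.0429,0.0194,0.004],[0.0397,0.0254,0.004],[0.0356,0.0309,0.004],[0.0308,0.0357,0.004],[0,0,0]], "yaw": [-0.1445,-0.1445,-0.1445,-0.1445,0]}}

```text
t: 1.23
position: [0.5506, -0.3616, 0.1983]
ee_rot: [-2.251, -2.19, -0.001]
wrist_force: [-0.1, -0.2, -0.5]
grip_width: 1.001
grip_force: 0.0
```

Run:
```python
from h import *
print(ctrl.get_obs()["position"],psi())
mT,im=snap("wrist","w1.png")
for p in ([.5485,-.3635,.094],[.5485,-.3635,.034],[.608,-.3807,.042],[.613,-.341,.042]): print(proj(mT,p))
```

```text
[ 0.5505587  -0.36164728  0.19828243] 1.543390808543642
(np.float64(277.9570490705093), np.float64(214.5716293858403))
(np.float64(278.53260021513216), np.float64(198.99375411170809))
(np.float64(337.8515869046113), np.float64(215.77675410494214))
(np.float64(343.81444988279236), np.float64(176.49978391102212))
```

View pics/w1.png

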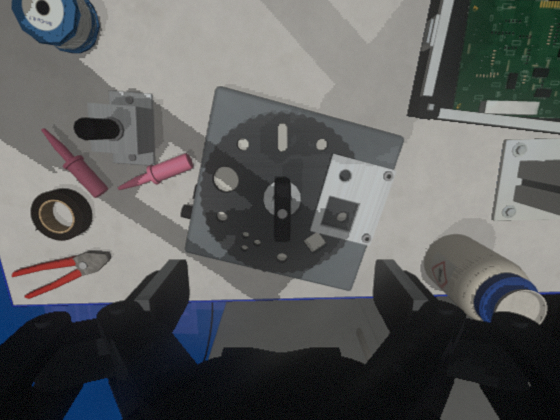

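The slot is at (282,137), knob bar at (282,209), window at (341,215) and index hole at (345,175). I'll refit the wheel axis from these.

Run:
```python
from h import *
from scipy.optimize import least_squares
mT=model("wrist")
W=[((282.5,137),60,0),((321,144),66,-36),((243.5,144),66,36),((226,179.5),60,72),((222,216),66,108),((282.5,257),66,180),((315,241),60,216)]
P=lambda a,z:ray(mT,*a,z)[:2]
pts=[P(a,.034) for a,_,_ in W]
def f(x): return np.concatenate([x[:2]+r/1e3*np.array([np.cos(x[2]+np.radians(d)),np.sin(x[2]+np.radians(d))])-p for (a,r,d),p in zip(W,pts)])
s=least_squares(f,[.54,-.36,1.5]); x=s.x; print("axis,slot ang",x.round(4),(s.fun*1e3).round(1))
w=P((341,215.5),.042);i=P((345.5,175),.042)
for q in(w,i): print(q,np.linalg.norm(q-x[:2]),np.arctan2(*(q-x[:2])[::-1]))
print(P((282,241),.094),P((282,178),.094))
cs=[P(a,.024) for a in((217,87),(404,137),(350,290),(186,250))]
for a,b in((0,1),(3,2)): e=cs[b]-cs[a];print(np.arctan2(e[1],e[0]))
plan([*x[:2],.062],x[2],4)
```

```text
axis,slot ang [ 0.5507 -0.3629  1.5421] [-0.1  0.4  1.1  0.4 -0.9  0.4 -0.4  0.4 -0.1 -0.4 -0.2 -0.1  0.6 -1. ]
[ 0.60935857 -0.38186433] 0.061689151625207335 -0.3127252441644202
[ 0.61289624 -0.34094001] 0.06599072848711725 0.3390104411590929
[ 0.54946791 -0.38820147] [ 0.5510418 -0.3341224]
-0.27789922457105853
-0.28983241083480643
[np.float64(-0.0), np.float64(0.0004), np.float64(0.0341)] -0.0003
[np.float64(-0.0), np.float64(0.0004), np.float64(0.0341)] -0.0003
[np.float64(-0.0), np.float64(0.0004), np.float64(0.0341)] -0.0003
[np.float64(-0.0), np.float64(0.0004), np.float64(0.0341)] -0.0003
```

{"name": "arm_command", "arguments": {"jaw": [-0.5,-0.5,-0.5,-0.5,-0.5], "offset": [[-0.0012,0,0.034],[0,0,0.034],[0,0,0.034],[0,0,0.033],[0,0,0]], "yaw": [0,0,0,0,0]}}

```text
t: 1.9
position: [0.5451, -0.3644, 0.0616]
ee_rot: [-2.254, -2.179, 0.002]
wrist_force: [-0.0, 0.0, -0.4]
grip_width: 0.748
grip_force: 0.0
```

{"name": "arm_command", "arguments": {"jaw": [1,1,1,1,1], "offset": [[0,0,0],[0,0,0],[0,0,0],[0,0,0],[0,0,0]], "yaw": [0,0,0,0,0]}}

```text
t: 2.52
position: [0.5513, -0.3663, 0.0663]
ee_rot: [2.252, 2.181, 0.003]
wrist_force: [6.0, -0.5, 0.7]
grip_width: 0.154
grip_force: 51.5
```

{"name": "arm_command", "arguments": {"jaw": [1,1,1,1,1], "offset": [[0,-0.0006,0],[0,-0.0006,0],[0,-0.0006,0],[0,-0.0006,0],[0,-0.0006,0]], "yaw": [0.16,0.16,0.16,0.16,0.16]}}

```text
t: 3.15
position: [0.5488, -0.3651, 0.0663]
ee_rot: [2.928, 1.125, 0.008]
wrist_force: [7.0, 1.0, -0.2]
grip_width: 0.15
grip_force: 51.4
```

{"name": "arm_command", "arguments": {"jaw": [1,1,1,1,1], "offset": [[0,-0.0006,0],[0,-0.0006,0],[0,-0.0006,0],[0,-0.0006,0],[0,-0.0006,0]], "yaw": [0.16,0.16,0.16,0.16,0.16]}}

```text
t: 3.78
position: [0.548, -0.3626, 0.0663]
ee_rot: [3.137, -0.104, 0.011]
wrist_force: [8.1, 0.1, -0.4]
grip_width: 0.154
grip_force: 51.3
```

{"name": "arm_command", "arguments": {"jaw": [1,1,1], "offset": [[0,-0.0006,0],[0,0,0],[0,0,0]], "yaw": [0.16,0,0]}}

```text
t: 4.15
position: [0.5482, -0.3621, 0.0663]
ee_rot: [3.12, -0.347, 0.012]
wrist_force: [7.7, 0.2, -0.2]
grip_width: 0.155
grip_force: 51.3
```

Run:
```python
from h import *
o=ctrl.get_obs();print(psi(),o["position"],o["wrist_force"],o["moment"])
```

```text
-0.22165192236604783 [ 0.5481611  -0.36213045  0.06633152] [ 7.70448005  0.23253752 -0.19460593] [ 0.27359386 -0.91624806 -0.08983756]
```

{"name": "arm_command", "arguments": {"jaw": [1,1,1,1], "offset": [[0,0,0],[0,0,0],[0,0,0],[0,0,0]], "yaw": [0.065,0,0,0]}}

```text
t: 4.65
position: [0.5482, -0.3619, 0.0663]
ee_rot: [3.108, -0.448, 0.012]
wrist_force: [9.0, 0.5, -0.7]
grip_width: 0.152
grip_force: 51.3
```

{"name": "arm_command", "arguments": {"jaw": [-0.5,-0.5,-0.5], "offset": [[0,0,0],[0,0,0],[0,0,0]], "yaw": [0,0,0]}}

```text
t: 5.03
position: [0.5441, -0.3609, 0.0645]
ee_rot: [-3.109, 0.448, 0.0]
wrist_force: [-0.1, -0.2, -0.1]
grip_width: 0.751
grip_force: 0.0
```

{"name": "arm_command", "arguments": {"jaw": [-0.5,-0.5,-0.5,-0.5,-0.5], "offset": [[0,0,-0.03],[0,0,-0.03],[0,0,-0.04],[0,0,-0.04],[0,0,0]], "yaw": [0,0,0,0,0]}}

```text
t: 5.65
position: [0.5461, -0.3627, 0.2084]
ee_rot: [3.106, -0.448, 0.01]
wrist_force: [-0.2, -0.6, -0.1]
grip_width: 0.746
grip_force: 0.0
```

Run:
```python
from h import *
o=ctrl.get_obs();print(psi(),o["position"],o["wrist_force"])
mT,im=snap("wrist","w2.png")
for p in ([.6095,-.381,.042],[.613,-.3408,.042],[.5505,-.3629,.094],[.394,-.29,.106]): print(proj(mT,p))
```

```text
-0.2862902780088538 [ 0.5461472  -0.36265196  0.20835467] [-0.20576048 -0.55333246 -0.06940379]
(np.float64(280.73071023990803), np.float64(130.79426925592793))
(np.float64(240.33991296975054), np.float64(139.24315631285737))
(np.float64(280.08000308154), np.float64(204.85771394471286))
(np.float64(253.5191768907047), np.float64(380.0273532573997))
```

View pics/w2.png

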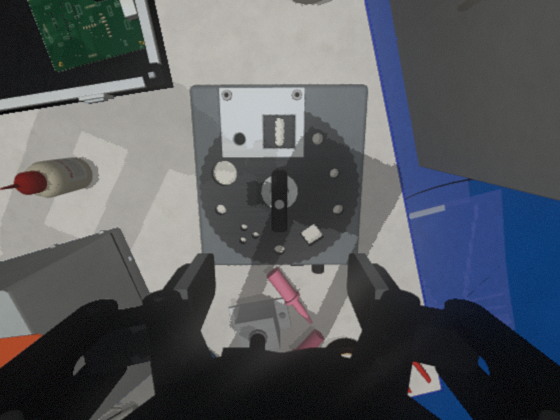

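The slot sits centred in the window (279,131), and the index hole is at (239,139), matching the prediction. Next I go to the pin.

```bash
python3 -c "
from h import *
plan([.3935,-.2903,.2],.34,4)"
```

```text
[np.float64(-0.0414), np.float64(-0.0064), np.float64(0.0015)] -0.1566
[np.float64(-0.0399), np.float64(-0.0128), np.float64(0.0015)] -0.1566
[np.float64(-0.0374), np.float64(-0.0189), np.float64(0.0015)] -0.1566
[np.float64(-0.034), np.float64(-0.0245), np.float64(0.0015)] -0.1566
```

{"name": "arm_command", "arguments": {"jaw": [-0.4,-0.4,-0.4,-0.4,-0.4], "offset": [[-0.0414,-0.0064,0.0015],[-0.0399,-0.0128,0.0015],[-0.0374,-0.0189,0.0015],[-0.034,-0.0245,0.0015],[0,0,0]], "yaw": [-0.157,-0.157,-0.157,-0.157,0]}}

```text
t: 6.32
position: [0.3886, -0.2865, 0.1965]
ee_rot: [-3.091, -0.534, 0.006]
wrist_force: [-0.1, -0.3, -0.5]
grip_width: 0.701
grip_force: 0.0
```

{"name": "arm_command", "arguments": {"jaw": [-0.4,-0.4], "offset": [[0,0,0],[0,0,0]], "yaw": [0,0]}}

```text
t: 6.58
position: [0.3936, -0.2903, 0.1981]
ee_rot: [3.096, 0.533, 0.0]
wrist_force: [-0.0, -0.7, -0.4]
grip_width: 0.699
grip_force: 0.0
```

Run:
```python
from h import *
o=ctrl.get_obs();print(psi(),o["position"])
mT,im=snap("wrist","w3.png")
for p in ([.3935,-.2903,.086],[.3935,-.2903,.042]): print(proj(mT,p))
```

```text
0.3411970385154336 [ 0.39355186 -0.29026654  0.19807114]
(np.float64(281.2900514493714), np.float64(209.93286213125091))
(np.float64(281.2332628851139), np.float64(198.75921754003247))
```

View pics/w3.png

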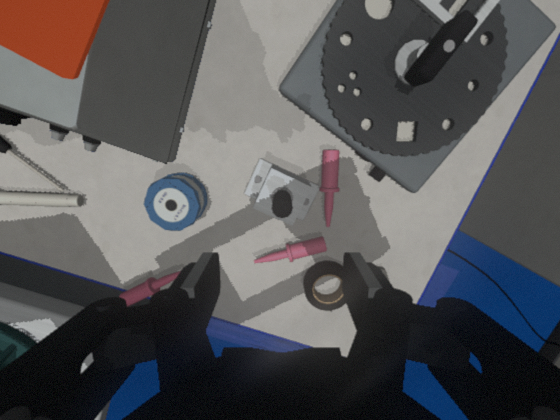

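The pin's black grip shows at about (282,204), inside the block. I'll measure the blob exactly.

Run:
```python
from h import *
im=cv2.imread("pics/w3.png"); c=im[175:235,255:312].max(2)
n,l,st,ce=cv2.connectedComponentsWithStats((c<45).astype(np.uint8))
for s,q in zip(st[1:],ce[1:]):
    if s[4]>40: print(s+np.array([255,175,0,0,0]),q+[255,175])
m=(c<45).astype(int)
mT=model("wrist")
for v in(204,206,208): print(ray(mT,282.5,v,.086))
cv2.imwrite("pics/c3.png",cv2.resize(im[165:245,235:335],(800,640)[:2],interpolation=cv2.INTER_CUBIC)[:600])
```

```text
[ 0.39875189 -0.2894317   0.086     ]
[ 0.39709772 -0.2900222   0.086     ]
[ 0.39543777 -0.29061477  0.086     ]
```

View pics/c3.png

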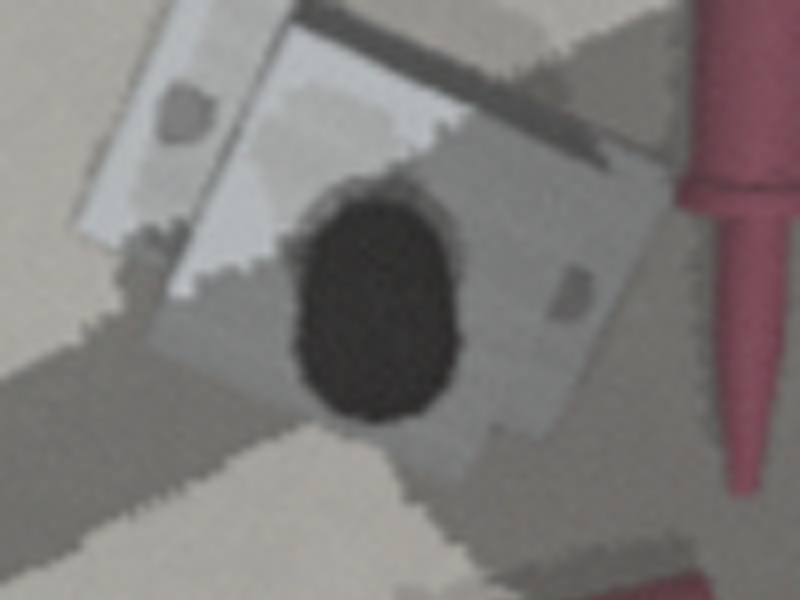

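The grip's top disc is at (282,207), so the pin is at (0.3955, -0.290), 2 mm along tool +x.

{"name": "arm_command", "arguments": {"jaw": [-0.4,-0.4,-0.4,-0.4,-0.4], "offset": [[0.002,-0.001,0.05],[0,0,0.05],[0,0,0.035],[0,0,0.01],[0,0,0]], "yaw": [0,0,0,0,0]}}

```text
t: 7.25
position: [0.3946, -0.2882, 0.0531]
ee_rot: [-3.095, -0.534, 0.001]
wrist_force: [0.5, -0.1, 0.5]
grip_width: 0.701
grip_force: 0.0
```

{"name": "arm_command", "arguments": {"jaw": [0,1,1,1,1], "offset": [[0,0,0],[0,0,0],[0,0,0],[0,0,0],[0,0,0]], "yaw": [0,0,0,0,0]}}

```text
t: 7.88
position: [0.3951, -0.2889, 0.0545]
ee_rot: [3.094, 0.534, 0.002]
wrist_force: [0.5, 0.1, 6.9]
grip_width: 0.188
grip_force: 48.6
```

Run:
```python
from h import *
o=ctrl.get_obs();print(psi(),o["position"],o["wrist_force"],R.from_rotvec(o["ee_rot"]).as_matrix()[:,2])
```

```text
0.3417873722878443 [ 0.39505939 -0.28888295  0.05447099] [0.49647486 0.05546662 6.87986989] [ 0.00189412 -0.00183446 -0.99999652]
```

{"name": "arm_command", "arguments": {"jaw": [1,1,1,1,1], "offset": [[0,0,-0.015],[0,0,-0.03],[0,0,-0.03],[0,0,-0.02],[0,0,0]], "yaw": [0,0,0,0,0]}}

```text
t: 8.5
position: [0.3949, -0.2886, 0.1503]
ee_rot: [3.093, 0.534, 0.003]
wrist_force: [0.4, -0.5, -1.9]
grip_width: 0.189
grip_force: 49.4
```

```bash
python3 -c "
from h import *
o=ctrl.get_obs();print(o['position'],o['wrist_force'],o['grip_width'])
plan([.6129,-.3407,.15],.34,5)"
```

```text
[ 0.39493005 -0.288555    0.15031042] [ 0.38256599 -0.52067625 -1.91641774] 0.1892426350526763
[np.float64(0.0376), np.float64(0.0244), np.float64(0.0001)] 0.0004
[np.float64(0.0376), np.float64(0.0244), np.float64(0.0001)] 0.0004
[np.float64(0.0376), np.float64(0.0244), np.float64(0.0001)] 0.0004
[np.float64(0.0376), np.float64(0.0244), np.float64(0.0001)] 0.0004
[np.float64(0.0376), np.float64(0.0244), np.float64(0.0001)] 0.0004
```

{"name": "arm_command", "arguments": {"jaw": [1,1,1,1,1], "offset": [[0.0376,0.0244,0],[0.0376,0.0244,0],[0.0376,0.0244,0],[0.0376,0.0244,0],[0.0376,0.0244,0]], "yaw": [0,0,0,0,0]}}

```text
t: 9.12
position: [0.6126, -0.3394, 0.1467]
ee_rot: [-3.094, -0.534, 0.003]
wrist_force: [0.7, -0.3, -1.2]
grip_width: 0.194
grip_force: 49.4
```

{"name": "arm_command", "arguments": {"jaw": [1,1,1,1,1], "offset": [[0,0,0.02],[0,0,0.02],[0,0,0.01],[0,0,0],[0,0,0]], "yaw": [0,0,0,0,0]}}

```text
t: 9.75
position: [0.6121, -0.3402, 0.0989]
ee_rot: [3.096, 0.534, 0.001]
wrist_force: [0.2, 0.1, -1.5]
grip_width: 0.192
grip_force: 49.4
```

Run:
```python
from h import *
o=ctrl.get_obs();print(psi(),o["position"],o["wrist_force"])
p=o["position"]
mT,im=snap("wrist","w4.png"); s,_=snap("scene","s4.png")
for q in ([.6129,-.3407,.042],[*p[:2],p[2]-.0525]): print(proj(mT,q),proj(s,q))
a=im[120:300,190:390,::-1]; u,v=map(int,proj(s,[.613,-.34,.06])); b=cv2.imread("pics/s4.png")[v-60:v+60,u-66:u+67]
cv2.imwrite("pics/c4.png",np.hstack([cv2.resize(a,(400,360)),cv2.resize(b,(400,360))])); print(u,v)
```

```text
0.3414139625161345 [ 0.61210921 -0.3402044   0.09892781] [ 0.18162879  0.09406309 -1.4909329 ]
(np.float64(282.42279062375405), np.float64(229.41259798200875)) (np.float64(364.4235470785615), np.float64(203.50543635192943))
(np.float64(281.36375584820973), np.float64(232.3042753014769)) (np.float64(364.30031607427446), np.float64(201.92277830532666))
365 196
```

View pics/c4.png

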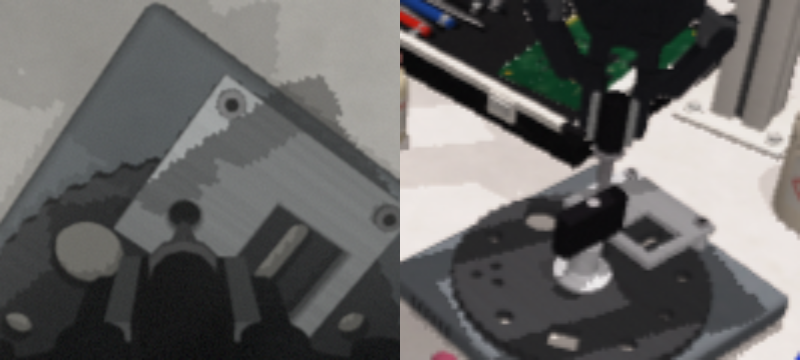

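The wrist crop shows the index hole centred at about (282,228), with the pin tip just over its near side at (282,231). I shift 1.5 mm along +x and lower.

{"name": "arm_command", "arguments": {"jaw": [1,1,1,1,1], "offset": [[0.0015,0.0006,0],[0,0,0.01],[0,0,0.01],[0,0,0.005],[0,0,0]], "yaw": [0,0,0,0,0]}}

```text
t: 10.48
position: [0.6134, -0.3397, 0.0723]
ee_rot: [-3.095, -0.534, 0.002]
wrist_force: [-0.5, -0.1, -0.3]
grip_width: 0.195
grip_force: 49.4
```

{"name": "arm_command", "arguments": {"jaw": [1,1,1,1], "offset": [[0,0,0.006],[0,0,0.006],[0,0,0],[0,0,0]], "yaw": [0,0,0,0]}}

```text
t: 10.98
position: [0.6139, -0.34, 0.0613]
ee_rot: [-3.096, -0.534, 0.0]
wrist_force: [-0.3, 0.2, -1.1]
grip_width: 0.191
grip_force: 49.4
```

{"name": "arm_command", "arguments": {"jaw": [1,1,1,1], "offset": [[0,0,0.004],[0,0,0.002],[0,0,0],[0,0,0]], "yaw": [0,0,0,0]}}

```text
t: 11.48
position: [0.6139, -0.34, 0.0553]
ee_rot: [-3.096, -0.534, -0.0]
wrist_force: [0.3, -0.7, -1.0]
grip_width: 0.194
grip_force: 49.4
```

{"name": "arm_command", "arguments": {"jaw": [1,1,1,1], "offset": [[0,0,0.0015],[0,0,0.001],[0,0,0],[0,0,0]], "yaw": [0,0,0,0]}}

```text
t: 11.98
position: [0.6142, -0.3402, 0.0545]
ee_rot: [3.095, 0.534, 0.001]
wrist_force: [-2.7, 1.1, 9.0]
grip_width: 0.197
grip_force: 50.4
```

{"name": "arm_command", "arguments": {"jaw": [0.2,0,-0.1,-0.1], "offset": [[0,0,0],[0,0,0],[0,0,0],[0,0,0]], "yaw": [0,0,0,0]}}

```text
t: 12.48
position: [0.6138, -0.34, 0.0525]
ee_rot: [-3.096, -0.534, 0.0]
wrist_force: [0.8, -0.9, 0.3]
grip_width: 0.546
grip_force: 0.0
```

{"name": "arm_command", "arguments": {"jaw": [-0.1,-0.1,-0.1,-0.1,-0.1], "offset": [[0,0,-0.02],[0,0,-0.03],[0,0,-0.05],[0,0,-0.05],[0,0,0]], "yaw": [0,0,0,0,0]}}

```text
t: 13.1
position: [0.617, -0.3421, 0.2101]
ee_rot: [3.088, 0.533, 0.013]
wrist_force: [0.6, 0.2, -0.8]
grip_width: 0.551
grip_force: 0.0
```

{"name": "arm_command", "arguments": {"jaw": [-0.1,-0.1], "offset": [[0,0,0],[0,0,0]], "yaw": [0,0]}}

```text
t: 13.35
position: [0.6129, -0.3393, 0.2014]
ee_rot: [-3.094, -0.534, 0.003]
wrist_force: [0.6, -1.1, 0.2]
grip_width: 0.549
grip_force: 0.0
```

Run:
```python
from h import *
o=ctrl.get_obs();print(o["position"],o["wrist_force"],o["grip_width"])
mT,im=snap("wrist","w5.png"); s,_=snap("scene","s5.png")
for q in ([.6137,-.3403,.086],[.6137,-.3403,.042]): print(proj(mT,q),proj(s,q))
b=cv2.imread("pics/s5.png")[136:256,299:432]
cv2.imwrite("pics/c5.png",np.hstack([cv2.resize(im[120:300,190:390,::-1],(400,360)),cv2.resize(b,(400,360))]))
```

```text
[ 0.61291848 -0.33933781  0.20143221] [ 0.60716746 -1.10277317  0.17804344] 0.5485077565306398
(np.float64(282.96746552939544), np.float64(208.1910302462592)) (np.float64(367.32819946140296), np.float64(186.03488302200904))
(np.float64(282.79589918903235), np.float64(197.2892369845842)) (np.float64(364.44480493165736), np.float64(203.23178098344783))
```

View pics/c5.png

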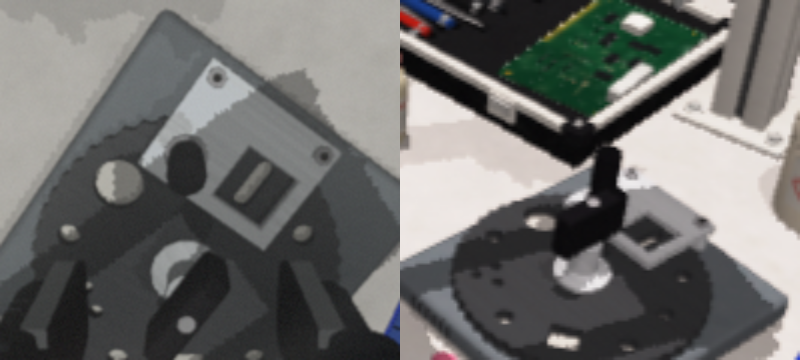

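The pin stands upright in the index hole. Its top is at scene pixel (367,186), which matches a fully seated pin, and the slot is centred in the window.

```bash
python3 -c "
from workcell import ctrl
print(ctrl.sign_off())"
```

```text
the job is handed in; nothing more can be done
None
```

The wheel is set with the long slot in the window, the taper pin is fully seated in the index hole and released, and the job is handed in (no verdict was returned).

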